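# Hold the right spacer sleeve ready above the fixture post

### The job

Pick the middle-size of the three aluminium spacer sleeves from the red tray, carry it over the row of blue bins and stop with it hovering about one centimetre above the tip of the fixture's post, upright and centred over it, ready to be checked and lowered. Neither the sleeve nor the robot may touch the post, its fixture or the bins, and the other sleeves and loose things stay where they are. Finish while still holding the sleeve still there: do not lower it on, put it down or let go.

Things in the scene. Friction and masses are not known exactly. Their poses are not given: they have to be found in the camera images.
- sleeve_m: The middle-size one, the one to carry, of three plain aluminium spacer sleeves (open tubes, all 50 mm tall, standing upright in the red tray): outer diameter 42 mm, bore 26 mm. Origin: centre of its underside; z along its axis, up. Loose; the places of the three in the tray are swapped from run to run.
- sleeve_s: The smallest one of three plain aluminium spacer sleeves (open tubes, all 50 mm tall, standing upright in the red tray): outer diameter 34 mm, bore 18 mm. Origin: centre of its underside; z along its axis, up. Loose; the places of the three in the tray are swapped from run to run.
- sleeve_l: The largest one of three plain aluminium spacer sleeves (open tubes, all 50 mm tall, standing upright in the red tray): outer diameter 54 mm, bore 38 mm. Origin: centre of its underside; z along its axis, up. Loose; the places of the three in the tray are swapped from run to run.
- tray: Shallow red tray, fixed, 260 mm (its x) by 140 mm (its y), walls 15 mm high and 5 mm thick, floor 5 mm thick. Origin: centre of its underside on the bench. The three sleeves stand in a row along its x, about 80 mm apart, so closing the fingers along its y leaves them clear. It is on one side of the bins, the fixture on the other; which side varies.
- fixture: Assembly fixture, fixed to the bench: green square base 120 x 120 x 15 mm, a dark collar of diameter 44 mm up to 25 mm height, and from it an upright steel post of diameter 20 mm whose top 10 mm taper to a flat tip of diameter 10 mm. Origin: centre of its underside on the bench; the post stands on its z axis.
- post_tip (a point): Centre of the flat tip of the fixture's post, 85 mm above the bench; z up.
- bin_row: Row of three open blue stock bins standing end to end between tray and fixture, fixed: 476 mm long (its x) by 160 mm (its y), rims 120 mm above the bench, parts inside below the rims. Origin: centre of its underside on the bench.
- oil_bottle: Loose yellow bottle, diameter 54 mm, 130 mm tall, near the far edge. Origin: centre of its underside. Leave alone.
- wrench: Loose wrench lying on the bench near the far edge. Leave alone.
- flange: Loose dark steel ring, outer diameter 80 mm, 14 mm high, lying near the robot. Origin: centre of its underside. Leave alone.
- pipe_tee: Loose dark pipe tee, 44 mm thick, 110 mm long with a 60 mm branch, lying on the bench at the robot's right. Leave alone.
- jar: Loose white jar with black lid, diameter 60 mm, 70 mm tall, at the robot's left. Origin: centre of its underside. Leave alone.

How it is judged:
On the way, in this order (a step that is already met when the one before it is completed fails the run):
1. the middle-size sleeve is lifted clear of the tray in the fingers (height (world z) of sleeve_m above 0.03 m and contact force between sleeve_m and the fingers above 1 N), for 0.1 s.
2. it is carried above the row of bins, higher than their rims (height (world z) of sleeve_m above 0.12 m and y of sleeve_m in the frame of bin_row between -0.08 and 0.08 m and x of sleeve_m in the frame of bin_row between -0.238 and 0.238 m), for 0.05 s.
At the end, for the whole second after the job is handed in: The middle-size sleeve is held in the fingers, at rest, its underside 3 to 20 mm above the post's tip, its centre within 5 mm of the post's axis, tilted less than 0.1 rad, not touching the fixture; the other sleeves and loose things are within 30 mm of where they began (horizontal distance between sleeve_m and post_tip below 0.005 m and z of sleeve_m in the frame of post_tip between 0.003 and 0.02 m and angle between sleeve_m's own z axis and vertical below 0.1 rad and linear speed of sleeve_m below 0.02 m/s and angular speed of sleeve_m below 0.2 rad/s and contact force between sleeve_m and the fingers above 1 N and contact force between sleeve_m and fixture below 0.1 N and distance of each of sleeve_s, sleeve_l, oil_bottle, wrench, flange, pipe_tee, jar from where it was at the start of the episode below 0.03 m); the arm keeps its last pose, push and grip.
It fails at once if the sleeve or the robot touches the fixture or its post (more than 0.5 N) (contact force between any of sleeve_m, the arm, the fingers and fixture above 0.5 N).
It fails at once if the sleeve or the robot touches the row of bins (more than 0.5 N) (contact force between any of sleeve_m, the arm, the fingers and bin_row above 0.5 N).
It fails at once if another sleeve or a loose thing is moved more than 30 mm (not (distance of each of sleeve_s, sleeve_l, oil_bottle, wrench, flange, pipe_tee, jar from where it was at the start of the episode below 0.03 m)).
It also fails if it takes over 54 s, if anything falls off the work surface, if the arm or the gripper's body presses on something with over 40 N, if the wrist force passes 120 N, or if a joint passes its speed limit or range.

### The arm

A 7-joint arm with a two-finger parallel gripper is mounted at the origin on the work surface. World frame = base frame: x ahead of the robot, y to its left, z up, the work surface at z = 0. Lengths are in m, angles in rad, forces in N, time in s.
With the tool pointing down it reaches from about 0.375 to 0.925 m from the base axis. Payload 3.1 kg.
Tool frame: the origin (TCP) lies on the centre line of the jaws, within the pads' length; the fingertips stand 14 mm ahead of it and the grasp point (between the pads) lies 5 mm behind it; z points along the fingers, y is the direction in which the jaws open and shut (so a half turn about z gives the same grasp; the last joint's range is limited). The gripper opens to 85 mm and grips with 20 to 120 N. Pads are 22 mm wide; open, the fingers measure 114 mm over their backs; the gripper's body (76 mm by 85 mm) begins 54 mm behind the grasp point. The pads swing forward as they close: fully open they stand 13 mm farther back than shut.
Start: joints at [1.041, 0.383, 0.044, 1.598, -0.018, 1.161, -0.05], TCP at [0.272, -0.59, 0.245] pointing down, gripper open.
Joint ranges: [-2.61, 2.61], [-0.41, 2.15], [-1.48, 1.57], [0, 2.5], [-1.57, 4.71], [0.05, 1.97], [-2.85, 2.85]. Speed limits (rad/s): [2.79, 2.79, 3.14, 3.14, 3.14, 3.14, 3.14].

### API

Orientations are given as [roll, pitch, yaw] about the fixed x, y, z axes, in that order (R = Rz(yaw) Ry(pitch) Rx(roll)).
In Python, from rig import env, vision, outline_of, tip_of gives the robot as it stands.
- The arm moves only by the tool servo_tool, never from a script. Its argument "rows" is a list of rows, each a list of 4 numbers: the shift along the tool's x, y, z in m, then the turn about the tool's z in degrees. A call has 1 to 8 rows; each row is the pose to reach, as a shift and turn from the pose measured when the call began, along the tool's axes at that moment; what a row does not reach only later rows make up. A row lasts 1/12 s, in which the tool goes at most 41.7 mm and 7.16 degrees, less where a joint would pass 70% of its speed; a pose out of reach is approached as far as the arm can. A call with a gripper value outside its range is refused whole. "fingers" is the gripper's target within -1 to 1 (fully open at 1, half-way at 0, shut at -1), set as the call begins (left out, the last holds). The fingers move at their own pace and stop on an object; "squeeze" is the grip in N (left out, the last holds). Time passes only in rows, so rows that repeat a pose let the fingers close. It gives the time, the measured TCP pose, the force and the opening at its end, in the units of the state.
- env.get_state(): the state, without advancing time (a new reading comes with each control period).
- vision.snapshot(name): name is "scene" or "top" or "wrist"; returns a dict with "pixels" (400x640x3 uint8, blue, green, red), "vertical_fov" (degrees; the focal length in pixels is half the picture's height over the tangent of half this angle, whatever the lens; pixels are square), "cx", "cy" (the principal point, pixels), "k1" (the pictures are not rectified: a ray, as slopes to the right and down, at radius r is drawn at 1 + k1 r^2 times it, then the intrinsics apply), "R" (3x3) and "t" (3): a world point X has camera coordinates R X + t; the wrist camera has in their place "tool_from_camera" (4x4, takes a point from camera to tool coordinates, whose origin is the TCP and whose axes are the flange's). Camera axes: x right, y down, z forward; pixel columns grow to the right and rows downward; lengths in m; the calibration is good to about 2 mm. A picture is of the moment at which its call begins: read the wrist's pose just before it. There is no depth.
- env.close_job(): hands the job in, once; it reports no verdict.
Trained networks look in the newest picture that a camera, given by its name, has taken for a name from the list of things; names that differ only in an ending like _2 or _b are one class to them, and where a whole thing is asked for, a point or a joint stands for the part that bears it (a point fixed in the world has none). Each returns a list of dicts, best first, with "p" (0 to 1); they miss things now and then, are a little off and sometimes report something else, mostly with a low value. They report only what shows in the picture. A call takes as long as a camera call.
- outline_of(name, camera): "mask" (400x640 bool, what is visible of it) and "xy" ([column, row] in pixels, amid what is visible of it).
- tip_of(name, camera): "xy" ([column, row] in pixels: a listed point, or the origin of a listed thing).
The state is a dict: "time_s": time; "joints": joint angles; "qd": joint speeds; "joint_torque": joint torques, N m; "eef_pos": TCP position; "eef_rot": TCP orientation; "force": force on the tool from outside, world axes, zero at the start; "torque": the same for the moment, N m; "opening": opening from 0.0 (shut) to 1.0 (fully open).
Only numpy, scipy, OpenCV 4.12 (cv2) and the standard library are available. Lean on these libraries where they do the work, as an engineer would, in place of code of your own. Each camera call takes 0.05 s, during which the arm holds its last target. There are 200 camera calls.

## Working session

There is one attempt and no reset: what is moved stays moved. The work goes in short steps, Python scripts to look and compute and a tool call to move; the robot and the scene stay as the last step left them, time stands still between calls to the robot, and variables do not carry over. Pictures are saved under pics/ and viewed, about 8 in all and at most 12, crops included, and the job is handed in when it is done.

Besides the shell and the picture viewer there is one more tool, called after "Call:" as name([rows], argument=value, ...), one row to a line, values as JSON. servo_tool: Moves the arm, as the interface text tells. Its arguments: {"type":"object","properties":{"rows":{"type":"array"},"fingers":{"type":"number"},"squeeze":{"type":"number"}},"required":["rows"]}

```bash
mkdir -p pics; cat > h.py <<'E'
import numpy as np, cv2
from scipy.spatial.transform import Rotation as Ro
from rig import env, vision, outline_of, tip_of
def snap(n):
    st=env.get_state(); s=vision.snapshot(n)
    if 'R' not in s or n=='wrist':
        T=np.array(s['tool_from_camera']); Rt=Ro.from_euler('xyz',st['eef_rot']).as_matrix()
        Rwc=Rt@T[:3,:3]; C=Rt@T[:3,3]+np.array(st['eef_pos'])
        s['R']=Rwc.T; s['t']=-Rwc.T@C
    s['R']=np.array(s['R']); s['t']=np.array(s['t']).ravel()
    s['f']=200/np.tan(np.radians(s['vertical_fov'])/2)
    return s
def ray(s,xy):
    d=np.array([(xy[0]-s['cx'])/s['f'],(xy[1]-s['cy'])/s['f']]); u=d.copy()
    for _ in range(30): u=d/(1+s['k1']*(u@u))
    return -s['R'].T@s['t'], s['R'].T@np.r_[u,1]
def atz(s,xy,z):
    C,d=ray(s,xy); return C+d*(z-C[2])/d[2]
def proj(s,X):
    c=s['R']@np.array(X)+s['t']; u=c[:2]/c[2]; u=u*(1+s['k1']*(u@u)); return u*s['f']+[s['cx'],s['cy']]
E
python3 - <<'E'
from h import *
st=env.get_state(); print({k:np.round(st[k],3) for k in('time_s','eef_pos','eef_rot','opening','force')})
Z=dict(sleeve_m=.005,sleeve_s=.005,sleeve_l=.005,post_tip=.085)
P={}
for c in('scene','top','wrist'):
    s=snap(c); cv2.imwrite(f'pics/{c}0.png',s['pixels']); print(c,'C',np.round(-s['R'].T@s['t'],3),s['k1'],round(s['f'],1))
    for n in('sleeve_m','sleeve_s','sleeve_l','post_tip','tray','fixture','bin_row'):
        for r in tip_of(n,c)[:2]:
            print(c,n,round(r['p'],2),np.round(r['xy']),np.round(atz(s,r['xy'],Z.get(n,0)),3))
E
```

```text
{'time_s': np.float64(0.0), 'eef_pos': array([ 0.272, -0.589,  0.244]), 'eef_rot': array([-3.139,  0.   ,  0.432]), 'opening': np.float64(1.0), 'force': array([-0.308,  0.088,  0.303])}
scene C [ 1.435 -0.82   1.093] -0.0265470485035771 461.0
scene sleeve_m 0.83 [258. 286.] [ 0.605 -0.335  0.005]
scene sleeve_m 0.76 [248. 277.] [ 0.554 -0.335  0.005]
scene sleeve_s 0.83 [258. 286.] [ 0.605 -0.335  0.005]
scene sleeve_s 0.76 [248. 277.] [ 0.554 -0.335  0.005]
scene sleeve_l 0.83 [258. 286.] [ 0.605 -0.335  0.005]
scene sleeve_l 0.76 [248. 277.] [ 0.554 -0.335  0.005]
scene post_tip 0.58 [378. 176.] [0.535 0.279 0.085]
scene tray 0.92 [251. 269.] [ 0.529 -0.307  0.   ]
scene fixture 0.7 [376. 192.] [0.528 0.283 0.   ]
scene bin_row 0.79 [330. 233.] [ 0.577 -0.003  0.   ]
top C [ 0.149 -0.011  1.708] 0.04189768631939955 505.9
top sleeve_m 0.74 [406. 222.] [ 0.469 -0.292  0.005]
top sleeve_m 0.58 [412. 204.] [ 0.533 -0.307  0.005]
top sleeve_s 0.74 [406. 222.] [ 0.469 -0.292  0.005]
top sleeve_s 0.58 [412. 204.] [ 0.533 -0.307  0.005]
top sleeve_l 0.74 [406. 222.] [ 0.469 -0.292  0.005]
top sleeve_l 0.58 [412. 204.] [ 0.533 -0.307  0.005]
top post_tip 0.62 [236. 184.] [0.527 0.287 0.085]
top tray 0.63 [414. 204.] [ 0.532 -0.316  0.   ]
top fixture 0.79 [240. 190.] [0.524 0.286 0.   ]
top bin_row 0.88 [321. 184.] [0.575 0.01  0.   ]
wrist C [ 0.348 -0.555  0.374] 0.014721737300177512 302.1
```

```bash
python3 - <<'E'
from h import *
t=cv2.imread('pics/top0.png'); s=cv2.imread('pics/scene0.png')
a=cv2.resize(t[150:260,360:460],(400,440),interpolation=cv2.INTER_CUBIC); b=cv2.resize(s[225:335,200:300],(400,440),interpolation=cv2.INTER_CUBIC)
cv2.imwrite('pics/crop0.png',np.hstack([a,b]))
for c in('top','scene'):
    S=snap(c)
    for r in outline_of('sleeve_m',c):
        m=r['mask']; ys,xs=np.nonzero(m); x,y,w,h=xs.min(),ys.min(),np.ptp(xs)+1,np.ptp(ys)+1
        print(c,round(r['p'],2),np.round(r['xy']),(x,y,w,h),m.sum(),np.round(atz(S,r['xy'],.03),3))
    for r in tip_of('sleeve_m',c): print(c,'tip',round(r['p'],2),np.round(r['xy'],1),np.round(atz(S,r['xy'],.005),3))
    for r in outline_of('tray',c)[:1]:
        q=cv2.boxPoints(cv2.minAreaRect(np.argwhere(r['mask'])[:,::-1].astype(np.float32))); print('tray',[np.round(atz(S,p,.015),3) for p in q])
E
```

```text
top 0.56 [416. 179.] (np.int64(410), np.int64(175), np.int64(15), np.int64(15)) 147 [ 0.616 -0.312  0.03 ]
top 0.44 [406. 223.] (np.int64(401), np.int64(216), np.int64(18), np.int64(18)) 184 [ 0.46  -0.289  0.03 ]
top 0.42 [416. 204.] (np.int64(410), np.int64(197), np.int64(12), np.int64(11)) 96 [ 0.529 -0.318  0.03 ]
top tip 0.7 [408.5 224.3] [ 0.46  -0.3    0.005]
top tip 0.64 [415.7 183.2] [ 0.607 -0.317  0.005]
top tip 0.61 [412.5 204.3] [ 0.531 -0.31   0.005]
tray [array([ 0.398, -0.23 ,  0.015]), array([ 0.662, -0.248,  0.015]), array([ 0.655, -0.392,  0.015]), array([ 0.393, -0.369,  0.015])]
scene 0.61 [259. 281.] (np.int64(254), np.int64(268), np.int64(15), np.int64(21)) 262 [ 0.611 -0.333  0.03 ]
scene 0.6 [240. 248.] (np.int64(229), np.int64(240), np.int64(18), np.int64(21)) 300 [ 0.451 -0.294  0.03 ]
scene 0.53 [248. 268.] (np.int64(241), np.int64(256), np.int64(14), np.int64(19)) 225 [ 0.545 -0.326  0.03 ]
scene tip 0.62 [249. 275.] [ 0.55  -0.329  0.005]
scene tip 0.56 [241.8 252.6] [ 0.452 -0.289  0.005]
scene tip 0.55 [261.  283.7] [ 0.604 -0.323  0.005]
tray [array([ 0.399, -0.379,  0.015]), array([ 0.361, -0.211,  0.015]), array([ 0.67 , -0.257,  0.015]), array([ 0.685, -0.403,  0.015])]
```

View pics/scene0.png

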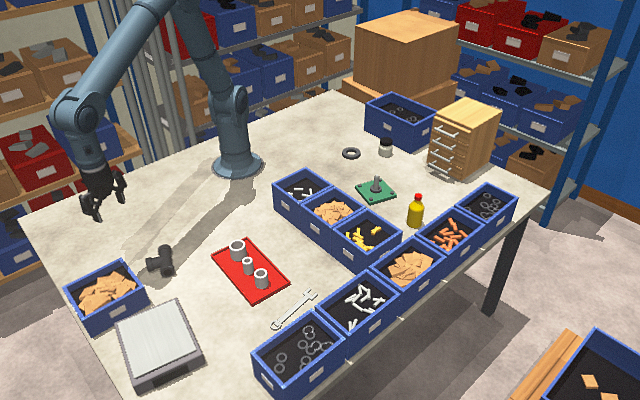

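View pics/crop0.png

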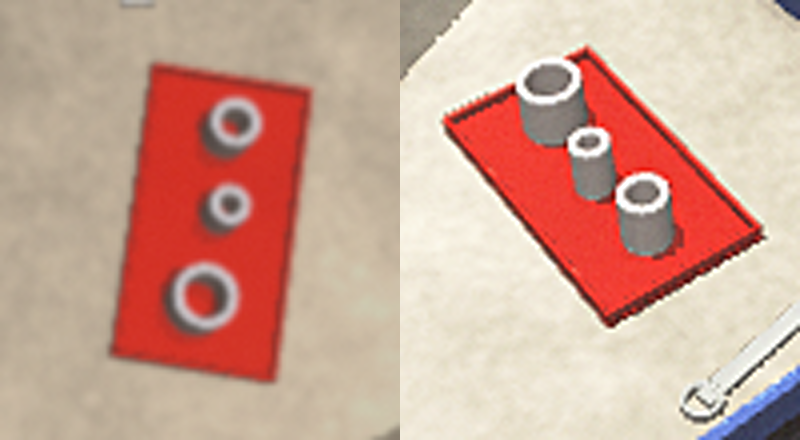

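Call:
servo_tool([
  [0.03, -0.01, 0, 4],
  [0.06, -0.02, 0, 8],
  [0.09, -0.03, 0, 12],
  [0.12, -0.04, 0, 16],
  [0.15, -0.055, 0, 20],
  [0.18, -0.065, 0, 24],
  [0.21, -0.075, 0, 28],
  [0.21, -0.075, 0, 29],
], fingers=1)

```text
time_s: 2.27
eef_pos: [0.4393, -0.4263, 0.2454]
eef_rot: [-3.137, -0.005, -0.063]
force: [1.4, 1.0, 0.6]
opening: 1.0
```

```bash
python3 - <<'E'
from h import *
st=env.get_state(); print(st['time_s'],np.round(st['eef_pos'],4),np.round(st['eef_rot'],4))
R=Ro.from_euler('xyz',st['eef_rot']).as_matrix()
print(np.round(R.T@(np.array([.55,-.317,.25])-st['eef_pos']),3))
s=snap('wrist'); print(np.round(-s['R'].T@s['t'],3), 'fwd',np.round(s['R'][2],3), proj(s,[.61,-.317,.055]))
for r in tip_of('sleeve_m','wrist'): print(round(r['p'],2),np.round(r['xy'],1),np.round(atz(s,r['xy'],.005),3))
E
```

```text
2.2667 [ 0.4393 -0.4263  0.2454] [-3.1367 -0.0047 -0.0634]
[ 0.104 -0.116 -0.004]
[ 0.522 -0.432  0.374] fwd [-0.318  0.025 -0.948] [186.45870529   8.28876231]
0.96 [205.6  30.7] [ 0.602 -0.315  0.005]
0.84 [220.3 166. ] [ 0.456 -0.306  0.005]
0.57 [221.4 100.5] [ 0.531 -0.32   0.005]
```

Call:
servo_tool([
  [0.025, -0.02, 0, 0],
  [0.05, -0.04, 0, 0],
  [0.075, -0.06, 0, 0],
  [0.1, -0.08, 0, 0],
  [0.13, -0.1, 0, 0],
  [0.154, -0.12, 0, 0],
  [0.154, -0.12, 0, 0],
  [0.154, -0.12, 0, 0],
])

```text
time_s: 3.03
eef_pos: [0.5965, -0.3219, 0.2451]
eef_rot: [-3.141, -0.0, -0.065]
force: [-1.0, -0.7, -0.9]
opening: 1.002
```

```bash
cat > rimfit.py <<'E'
from h import *
from scipy.optimize import least_squares
def rims(s,mask,c0,r,z):
    "centre at height z of a circle radius r whose top rim's edge fits the bright annulus"
    pass
E
python3 - <<'E'
from h import *
st=env.get_state(); print(st['time_s'],np.round(st['eef_pos'],4),np.round(st['eef_rot'],4))
s=snap('wrist'); im=s['pixels'].copy()
for r in tip_of('sleeve_m','wrist'): print('tip',round(r['p'],2),np.round(r['xy'],1),np.round(atz(s,r['xy'],.005),4))
for r in outline_of('sleeve_m','wrist'):
    cs,_=cv2.findContours(r['mask'].astype(np.uint8),0,2); cv2.drawContours(im,cs,-1,(0,255,0),1); print('mask',round(r['p'],2),np.round(r['xy'],1),r['mask'].sum())
# bright rim in the mask region -> ellipse
g=cv2.cvtColor(s['pixels'],cv2.COLOR_BGR2HSV); 
for r in outline_of('sleeve_m','wrist'):
    m=cv2.dilate(r['mask'].astype(np.uint8),np.ones((5,5)))
    b=((g[...,2]>185)&(g[...,1]<60)&(m>0)).astype(np.uint8)
    n,l,stt,_=cv2.connectedComponentsWithStats(b); 
    if n<2: continue
    b=(l==1+np.argmax(stt[1:,4])).astype(np.uint8)
    c=max(cv2.findContours(b,0,1)[0],key=len)[:,0].astype(float)
    X=np.array([atz(s,p,.055)[:2] for p in c]); (cx,cy),rad=cv2.minEnclosingCircle((X*1000).astype(np.float32))
    A=np.c_[2*X,np.ones(len(X))]; q=np.linalg.lstsq(A,(X**2).sum(1),rcond=None)[0]
    print('rim',b.sum(),'lsq centre',np.round(q[:2],4),'r',round(np.sqrt(q[2]+q[:2]@q[:2]),4),'enc',round(cx,1),round(cy,1),round(rad,1))
for r in outline_of('tray','wrist')[:1]:
    q=cv2.boxPoints(cv2.minAreaRect(np.array([1000*atz(s,p,.015)[:2] for p in np.argwhere(r['mask'])[::7,::-1]],np.float32))); print('tray',np.round(q))
cv2.imwrite('pics/w1.png',im)
E
```

```text
3.0333 [ 0.5965 -0.3219  0.2451] [-3.1407e+00 -4.0000e-04 -6.4700e-02]
tip 0.95 [316.4 166.6] [ 0.6038 -0.3213  0.005 ]
tip 0.77 [310.7 274.2] [ 0.4523 -0.3036  0.005 ]
tip 0.67 [318.7 219.6] [ 0.5334 -0.3198  0.005 ]
mask 0.95 [315.9 227.7] 876
mask 0.91 [307.5 283.9] 1913
mask 0.61 [313.4 179.2] 1161
tray [[ 396. -373.]
 [ 653. -393.]
 [ 664. -252.]
 [ 406. -232.]]
```

View pics/w1.png

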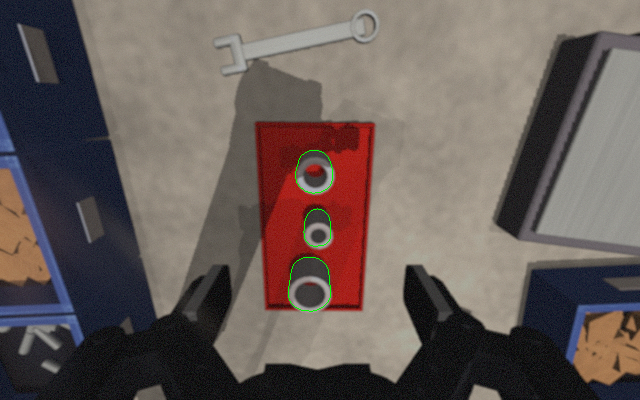

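```bash
rm rimfit.py; cat >> h.py <<'E'
from scipy.optimize import least_squares
def cyl(s,c,r,z0,z1):
    a=np.linspace(0,2*np.pi,60); P=np.array([proj(s,[c[0]+r*np.cos(t),c[1]+r*np.sin(t),z]) for z in(z0,z1) for t in a]); return np.r_[P.min(0),P.max(0)]
def fit(s,mask,r,z0,z1,c0):
    ys,xs=np.nonzero(mask); b=np.array([xs.min()-.5,ys.min()-.5,xs.max()+.5,ys.max()+.5])
    o=least_squares(lambda c:cyl(s,c,r,z0,z1)-b,c0); return o.x,o.fun
E
python3 - <<'E'
from h import *
st=env.get_state(); s=snap('wrist')
p=np.array(st['eef_pos']); R=Ro.from_euler('xyz',st['eef_rot']).as_matrix(); print(np.round(p,4))
for r in outline_of('sleeve_m','wrist'):
    if abs(r['xy'][1]-179)<12:
        for rad in(.017,.021,.027):
            x,f=fit(s,r['mask'],rad,.005,.055,[.605,-.32]); print(rad,np.round(x,4),np.round(f,1),'tool shift',np.round(R.T@(np.r_[x,.033]-p),4))
E
```

```text
[ 0.5933 -0.3261  0.2455]
0.017 [ 0.6048 -0.3189] [ 4.2  2.9 -4.2 -2.9] tool shift [ 0.0111 -0.0082  0.2125]
0.021 [ 0.605  -0.3189] [ 0.5 -0.5 -0.5  0.5] tool shift [ 0.0112 -0.0082  0.2125]
0.027 [ 0.6049 -0.3189] [-5.1 -5.5  5.1  5.7] tool shift [ 0.0112 -0.0082  0.2125]
```

Call:
servo_tool([
  [0.005, -0.004, 0.025, 0.5],
  [0.011, -0.008, 0.05, 1],
  [0.011, -0.008, 0.075, 1],
  [0.011, -0.008, 0.1, 1],
  [0.011, -0.008, 0.12, 1],
  [0.011, -0.008, 0.12, 1],
  [0.011, -0.008, 0.12, 1],
  [0.011, -0.008, 0.12, 1],
])

```text
time_s: 4.05
eef_pos: [0.6062, -0.3188, 0.1272]
eef_rot: [3.14, -0.002, -0.09]
force: [1.2, -1.0, -0.3]
opening: 0.998
```

```bash
python3 - <<'E'
from h import *
for k in range(3):
    st=env.get_state(); s=snap('wrist')
    p=np.array(st['eef_pos']); R=Ro.from_euler('xyz',st['eef_rot']).as_matrix(); print(st['time_s'],np.round(p,4),np.round(st['eef_rot'],3),np.abs(st['qd']).max().round(4))
for r in outline_of('sleeve_m','wrist'):
    x,f=fit(s,r['mask'],.021,.005,.055,[.605,-.32]); print(r['p'],np.round(x,4),np.round(f,1),'tool shift',np.round(R.T@(np.r_[x,.033]-p),4))
E
```

```text
4.05 [ 0.6062 -0.3188  0.1272] [ 3.14e+00 -2.00e-03 -9.00e-02] 0.0218
4.1 [ 0.6068 -0.319   0.128 ] [ 3.14  -0.004 -0.09 ] 0.0095
4.15 [ 0.607  -0.319   0.1283] [ 3.14  -0.004 -0.089] 0.0032
0.91 [ 0.4781 -0.3051] [  3.9 -15.9  -3.9  15.2] tool shift [-0.1301 -0.0025  0.0947]
0.9 [ 0.605  -0.3185] [-1.1 -1.2  1.1  1.2] tool shift [-0.0025 -0.0004  0.0953]
0.6 [ 0.5337 -0.3182] [-4.9 -5.1  4.9  5.2] tool shift [-0.0735  0.0056  0.095 ]
```

Call:
servo_tool([
  [-0.001, 0, 0.02, 0],
  [-0.002, 0, 0.04, 0],
  [-0.002, 0, 0.06, 0],
  [-0.002, 0, 0.08, 0],
  [-0.002, 0, 0.095, 0],
  [-0.002, 0, 0.095, 0],
  [-0.002, 0, 0.095, 0],
  [-0.002, 0, 0.095, 0],
])

```text
time_s: 4.92
eef_pos: [0.6063, -0.3192, 0.0344]
eef_rot: [3.139, -0.006, -0.089]
force: [0.2, -0.6, 0.9]
opening: 0.999
```

Call:
servo_tool([
  [0, 0, 0, 0],
  [0, 0, 0, 0],
  [0, 0, 0, 0],
  [0, 0, 0, 0],
  [0, 0, 0, 0],
  [0, 0, 0, 0],
  [0, 0, 0, 0],
  [0, 0, 0, 0],
], fingers=-1, squeeze=50)

```text
time_s: 5.58
eef_pos: [0.6072, -0.3197, 0.0356]
eef_rot: [3.138, -0.008, -0.089]
force: [-0.1, 0.7, 6.0]
opening: 0.47
```

Call:
servo_tool([
  [0, 0, -0.005, 0],
  [0, 0, -0.015, 0],
  [0, 0, -0.03, 0],
  [0, 0, -0.05, 0],
  [0, 0, -0.07, 0],
  [0, 0, -0.09, 0],
  [0, 0, -0.09, 0],
  [0, 0, -0.09, 0],
])

```text
time_s: 6.25
eef_pos: [0.6078, -0.32, 0.128]
eef_rot: [3.137, -0.012, -0.089]
force: [0.1, -0.8, -1.5]
opening: 0.47
```

```bash
python3 - <<'E'
from h import *
st=env.get_state(); s=snap('wrist'); im=s['pixels'].copy()
p=np.array(st['eef_pos']); print(st['time_s'],np.round(p,4),np.round(st['eef_rot'],3),st['opening'],np.round(st['force'],1))
for r in outline_of('sleeve_m','wrist'):
    print(round(r['p'],2),np.round(r['xy'],1),r['mask'].sum()); cs,_=cv2.findContours(r['mask'].astype(np.uint8),0,2); cv2.drawContours(im,cs,-1,(0,255,0),1)
S=snap('scene'); T=snap('top')
for c,q in(('scene',S),('top',T)):
    for r in tip_of('post_tip',c)[:1]: print(c,'post_tip',round(r['p'],2),np.round(atz(q,r['xy'],.085),4))
    for r in tip_of('fixture',c)[:1]: print(c,'fixture',round(r['p'],2),np.round(atz(q,r['xy'],.0),4))
    for r in outline_of('bin_row',c)[:1]: print(c,'bins',np.round(cv2.boxPoints(cv2.minAreaRect(np.array([1000*atz(q,z,.12)[:2] for z in np.argwhere(r['mask'])[::7,::-1]],np.float32)))))
cv2.imwrite('pics/w2.png',np.hstack([im[150:,100:540],cv2.resize(S['pixels'][200:325,180:360],(360,250))]))
E
```

```text
6.25 [ 0.6078 -0.32    0.128 ] [ 3.137 -0.012 -0.089] 0.4703279139847812 [ 0.1 -0.8 -1.5]
0.8 [313.1 355.9] 1122
0.7 [317.5 293.7] 9249
scene post_tip 0.66 [0.523  0.2776 0.085 ]
scene fixture 0.71 [0.2884 0.405  0.    ]
scene bins [[ 336. -148.]
 [ 846. -160.]
 [ 851.   79.]
 [ 342.   90.]]
top post_tip 0.86 [0.5264 0.2824 0.085 ]
top fixture 0.73 [ 0.5288 -0.3121  0.    ]
top bins [[324. -67.]
 [813. -79.]
 [816.  86.]
 [328.  97.]]
```

View pics/w2.png

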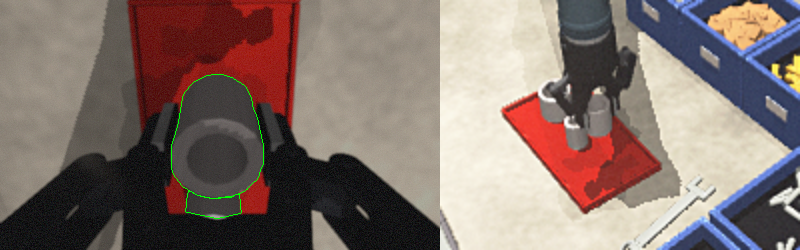

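Call:
servo_tool([
  [0, 0, -0.025, 0],
  [0, 0, -0.05, 0],
  [0, -0.01, -0.075, 0],
  [-0.005, -0.03, -0.095, 0],
  [-0.015, -0.055, -0.1, 0],
  [-0.025, -0.085, -0.1, 0],
  [-0.035, -0.115, -0.1, 0],
  [-0.04, -0.145, -0.1, 0],
])

```text
time_s: 7.42
eef_pos: [0.5775, -0.17, 0.2245]
eef_rot: [3.138, -0.007, -0.091]
force: [0.5, 0.1, -1.8]
opening: 0.468
```

Call:
servo_tool([
  [-0.007, -0.03, 0, 0],
  [-0.014, -0.06, 0, 0],
  [-0.021, -0.09, 0, 0],
  [-0.028, -0.12, 0, 0],
  [-0.035, -0.15, 0, 0],
  [-0.042, -0.18, 0, 0],
  [-0.05, -0.21, 0, 0],
  [-0.056, -0.24, 0, 0],
])

```text
time_s: 8.08
eef_pos: [0.5427, 0.0755, 0.2235]
eef_rot: [3.138, -0.007, -0.091]
force: [-0.1, 1.3, -1.8]
opening: 0.473
```

Call:
servo_tool([
  [-0.01, -0.03, 0, 0],
  [-0.02, -0.06, 0, 0],
  [-0.03, -0.09, 0, 0],
  [-0.04, -0.125, 0, 0],
  [-0.05, -0.16, 0, 0],
  [-0.06, -0.185, 0, 0],
  [-0.06, -0.2, 0, 0],
  [-0.06, -0.2, 0, 0],
])

```text
time_s: 8.75
eef_pos: [0.4992, 0.2863, 0.2229]
eef_rot: [-3.141, -0.007, -0.082]
force: [-0.3, 1.0, -0.5]
opening: 0.471
```

Call:
servo_tool([
  [0, 0, 0, 0],
  [0, 0, 0, 0],
  [0, 0, 0, 0],
  [0, 0, 0, 0],
])

```text
time_s: 9.08
eef_pos: [0.4998, 0.2844, 0.2228]
eef_rot: [3.141, -0.007, -0.085]
force: [1.4, -0.4, -1.6]
opening: 0.475
```

```bash
python3 - <<'E'
from h import *
st=env.get_state(); s=snap('wrist'); im=s['pixels'].copy()
p=np.array(st['eef_pos']); R=Ro.from_euler('xyz',st['eef_rot']).as_matrix(); print(st['time_s'],np.round(p,4),np.round(st['eef_rot'],3),round(st['opening'],3),np.abs(st['qd']).max().round(4))
for r in tip_of('post_tip','wrist')[:2]: print('wrist tip',round(r['p'],2),np.round(r['xy'],1),np.round(atz(s,r['xy'],.085),4)); cv2.circle(im,tuple(int(v) for v in r['xy']),2,(0,255,255),-1)
for r in outline_of('fixture','wrist')[:1]:
    print('fix',round(r['p'],2)); cs,_=cv2.findContours(r['mask'].astype(np.uint8),0,2); cv2.drawContours(im,cs,-1,(255,255,0),1)
for r in outline_of('sleeve_m','wrist')[:1]:
    b=cv2.boundingRect(r['mask'].astype(np.uint8)); print('sleeve',round(r['p'],2),b); cs,_=cv2.findContours(r['mask'].astype(np.uint8),0,2); cv2.drawContours(im,cs,-1,(0,255,0),1)
    z=p[2]-.0306; x,f=fit(s,r['mask'],.021,z,z+.05,p[:2]); print('sleeve centre',np.round(x,4),np.round(f,1),'from tcp in tool',np.round(R.T@(np.r_[x,p[2]]-p),4))
cv2.imwrite('pics/w3.png',im)
for c in('scene','top'):
    q=snap(c)
    for r in tip_of('post_tip',c)[:1]: print(c,'post_tip',round(r['p'],2),np.round(atz(q,r['xy'],.085),4))
E
```

```text
9.0833 [0.4998 0.2844 0.2228] [ 3.141 -0.007 -0.085] 0.475 0.002
wrist tip 0.6 [316.3 175.2] [0.5211 0.2832 0.085 ]
fix 0.69
sleeve 0.79 (271, 225, 93, 123)
sleeve centre [0.4973 0.2846] [-2.2 -2.1  2.2  2.3] from tcp in tool [-0.0025 -0.     -0.    ]
scene post_tip 0.79 [0.525 0.296 0.085]
top post_tip 0.49 [0.5225 0.2872 0.085 ]
```

View pics/w3.png

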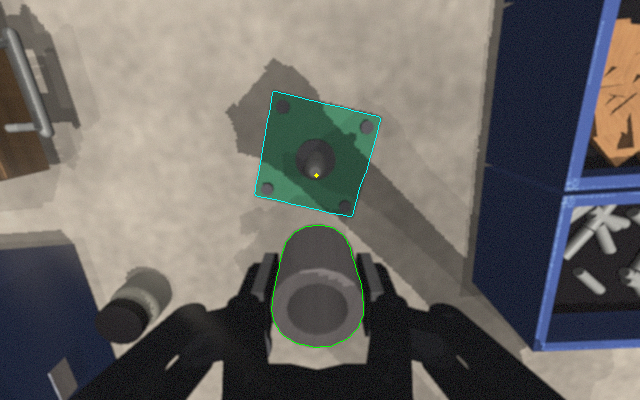

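```bash
cat > post.py <<'E'
from h import *
def run(tag):
    st=env.get_state(); s=snap('wrist'); p=np.array(st['eef_pos']); R=Ro.from_euler('xyz',st['eef_rot']).as_matrix()
    print(st['time_s'],np.round(p,4),np.round(st['eef_rot'],3))
    for r in tip_of('post_tip','wrist')[:1]: print('tip',round(r['p'],2),np.round(r['xy'],1),np.round(atz(s,r['xy'],.085),4))
    f=[r for r in outline_of('fixture','wrist')[:1]]
    c=max(cv2.findContours(f[0]['mask'].astype(np.uint8),0,1)[0],key=len)[:,0]
    X=np.array([1000*atz(s,q,.015)[:2] for q in c],np.float32); print('base rect',np.round(cv2.minAreaRect(X),1) if 0 else cv2.minAreaRect(X))
    m=[r for r in outline_of('sleeve_m','wrist')[:1]]
    if m:
        mask=cv2.erode(m[0]['mask'].astype(np.uint8),np.ones((1,1))); ys,xs=np.nonzero(mask); b=np.array([xs.min()-.5,ys.min()-.5,xs.max()+.5,ys.max()+.5])
        for k in(0,1):
            o=least_squares(lambda v:cyl(s,v[:2],.021,v[2],v[2]+.05)-(b+k*np.array([-1,-1,1,1])),[*p[:2],p[2]-.03])
            print('sleeve grow',k,np.round(o.x,4),np.round(o.fun,1),'in tool',np.round(R.T@(o.x-p),4))
    x,y=[int(v) for v in proj(s,[.523,.284,.085])]
    w=cv2.resize(s['pixels'][y-35:y+25,x-40:x+40],(640,480),interpolation=cv2.INTER_CUBIC); cv2.imwrite(f'pics/{tag}.png',cv2.convertScaleAbs(w,alpha=1.8)); print('crop origin',x-40,y-35,'x8')
    return s
E
python3 -c "
from post import *
run('tip1')"
```

```text
9.4833 [0.4992 0.286  0.223 ] [-3.141 -0.007 -0.083]
tip 0.58 [319.4 172. ] [0.5232 0.2821 0.085 ]
base rect ((524.4328002929688, 284.6316833496094), (121.3648452758789, 120.38976287841797), 71.96212005615234)
sleeve grow 0 [0.4955 0.2863 0.1897] [-0.1  0.1  0.1 -0.1] in tool [-0.004   0.      0.0333]
sleeve grow 1 [0.4971 0.2862 0.1919] [-0.1  0.1  0.1 -0.1] in tool [-0.0024  0.      0.0311]
crop origin 277 137 x8
```

View pics/tip1.png

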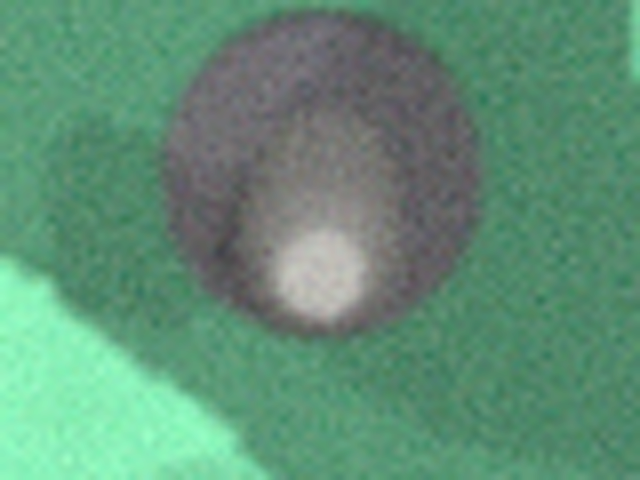

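```bash
cat > tip.py <<'E'
from h import *
def run(off=(-.0025,0)):
    D=[]
    for k in range(3):
        st=env.get_state(); s=snap('wrist'); p=np.array(st['eef_pos']); R=Ro.from_euler('xyz',st['eef_rot']).as_matrix()
        g=cv2.GaussianBlur(cv2.cvtColor(s['pixels'],cv2.COLOR_BGR2HSV),(3,3),0).astype(int)
        x,y=[int(v) for v in proj(s,[.5235,.284,.085])]; w=s['pixels'][y-14:y+15,x-14:x+15].astype(int)
        sc=w.min(2); th=(sc.max()+np.median(sc))/2; b=(sc>th).astype(np.uint8); n,l,q,c=cv2.connectedComponentsWithStats(b); i=1+np.argmax(q[1:,4])
        t=c[i]+[x-14,y-14]; X=atz(s,t,.085); v=R.T@(X-p); D.append(np.r_[X[:2],v[:2]-off]); 
        print(st['time_s'],np.round(p,4),np.round(st['eef_rot'],3),'px',np.round(t,1),q[i,4],'tip',np.round(X,4),'move in tool',np.round(v[:2]-off,4))
    print('mean',np.round(np.mean(D,0),4)); return s
E
python3 -c "
from tip import *
s=run()
print('collar',atz(s,[317.2,158.6],.025))"
```

```text
9.6833 [0.4991 0.2863 0.2229] [-3.141 -0.007 -0.082] px [317.  169.9] 110 tip [0.5251 0.2844 0.085 ] move in tool [ 0.0276 -0.0001]
9.7333 [0.4992 0.2863 0.2229] [-3.141 -0.007 -0.082] px [317.  169.9] 109 tip [0.5252 0.2844 0.085 ] move in tool [ 0.0276 -0.0001]
9.7833 [0.4991 0.2863 0.2229] [-3.141 -0.007 -0.082] px [316.9 170.1] 112 tip [0.525  0.2845 0.085 ] move in tool [ 0.0275 -0.0002]
mean [ 5.251e-01  2.844e-01  2.760e-02 -1.000e-04]
collar [0.52497304 0.28420533 0.025     ]
```

Call:
servo_tool([
  [0.007, 0, 0, 0],
  [0.014, 0, 0.005, 0],
  [0.02, 0, 0.01, 0],
  [0.027, 0, 0.015, 0],
  [0.027, 0, 0.02, 0],
  [0.027, 0, 0.02, 0],
  [0.027, 0, 0.02, 0],
  [0.027, 0, 0.02, 0],
])

```text
time_s: 10.5
eef_pos: [0.5258, 0.2843, 0.2029]
eef_rot: [-3.141, -0.006, -0.082]
force: [0.0, -0.4, -1.4]
opening: 0.47
```

```bash
python3 - <<'E'
from tip import *
run(); 
import post; post.run('tip2')
E
```

```text
10.5 [0.5258 0.2843 0.2029] [-3.141 -0.006 -0.082] px [318.1 203.8] 58 tip [0.5263 0.2835 0.085 ] move in tool [0.0024 0.0009]
10.55 [0.5259 0.2845 0.2032] [-3.141 -0.007 -0.082] px [318.1 203.9] 57 tip [0.5263 0.2836 0.085 ] move in tool [0.0022 0.0009]
10.6 [0.526  0.2845 0.2034] [-3.14  -0.007 -0.082] px [318.1 204. ] 57 tip [0.5264 0.2836 0.085 ] move in tool [0.0021 0.0009]
mean [0.5264 0.2836 0.0022 0.0009]
10.65 [0.526  0.2845 0.2035] [-3.14  -0.007 -0.082]
tip 0.81 [317.4 205.8] [0.5248 0.2844 0.085 ]
base rect ((525.6234130859375, 284.0480651855469), (120.68500518798828, 119.6434097290039), 71.84004211425781)
sleeve grow 0 [0.5207 0.2849 0.1679] [-0.2  0.2  0.2 -0.2] in tool [-0.0056  0.0001  0.0356]
sleeve grow 1 [0.5223 0.2848 0.1702] [-0.1  0.1  0.1 -0.1] in tool [-0.004   0.0001  0.0333]
crop origin 278 172 x8
```

View pics/tip2.png

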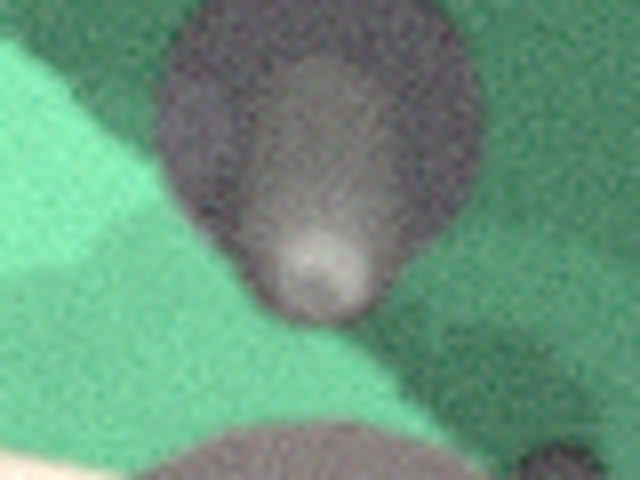

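Call:
servo_tool([
  [0.001, 0, 0.015, 0],
  [0.002, 0, 0.03, 0],
  [0.002, 0, 0.042, 0],
  [0.002, 0, 0.052, 0],
  [0.002, 0, 0.06, 0],
  [0.002, 0, 0.06, 0],
  [0.002, 0, 0.06, 0],
  [0.002, 0, 0.06, 0],
])

```text
time_s: 11.52
eef_pos: [0.5291, 0.2845, 0.1441]
eef_rot: [-3.14, -0.008, -0.082]
force: [0.4, 0.9, -1.1]
opening: 0.475
```

```bash
python3 - <<'E'
from h import *
st=env.get_state(); print(st['time_s'],np.round(st['eef_pos'],4),np.round(st['eef_rot'],3))
p=np.array(st['eef_pos']); R=Ro.from_euler('xyz',st['eef_rot']).as_matrix(); cs=(p+R@[-.003,0,0])[:2]
out=[]
for c in('scene','top'):
    s=snap(c); im=s['pixels'].copy()
    a=proj(s,[.5248,.2838,.085]); K=8 if c=='scene' else 8
    x,y=int(a[0])-25,int(a[1])-30; w=cv2.resize(im[y:y+50,x:x+50],None,fx=8,fy=8,interpolation=cv2.INTER_CUBIC)
    P=lambda X:tuple(int(v) for v in (proj(s,X)-[x,y]+.5)*8)
    for z,col in((p[2]-.032,(0,255,0)),(p[2]+.018,(0,255,0))):
        cv2.polylines(w,[np.array([P([cs[0]+.021*np.cos(t),cs[1]+.021*np.sin(t),z]) for t in np.linspace(0,6.28,40)])],True,col,1)
    cv2.polylines(w,[np.array([P([.5248+.005*np.cos(t),.2838+.005*np.sin(t),.085]) for t in np.linspace(0,6.28,40)])],True,(0,255,255),1)
    out.append(w)
    for r in tip_of('post_tip',c)[:1]: print(c,'tip',round(r['p'],2),np.round(atz(s,r['xy'],.085),4))
    for r in tip_of('sleeve_m',c)[:4]: print(c,'sleeve org',round(r['p'],2),np.round(atz(s,r['xy'],p[2]-.032),4))
cv2.imwrite('pics/hov1.png',np.hstack(out))
E
```

```text
11.5167 [0.5291 0.2845 0.1441] [-3.14  -0.008 -0.082]
scene tip 0.86 [0.55   0.2711 0.085 ]
scene sleeve org 0.64 [ 0.545  -0.3407  0.1121]
scene sleeve org 0.54 [0.5262 0.278  0.1121]
scene sleeve org 0.47 [ 0.6314 -0.3757  0.1121]
scene sleeve org 0.25 [0.6092 0.1673 0.1121]
top tip 0.66 [0.5287 0.2798 0.085 ]
top sleeve org 0.62 [ 0.4499 -0.2829  0.1121]
top sleeve org 0.57 [ 0.5015 -0.2953  0.1121]
```

View pics/hov1.png

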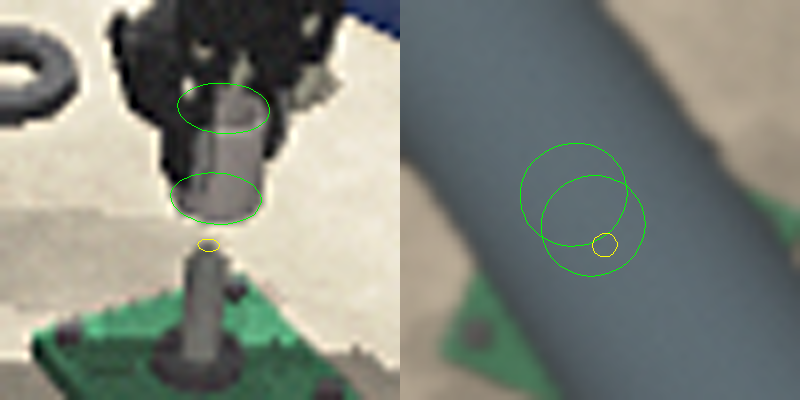

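```bash
python3 - <<'E'
from h import *
st=env.get_state(); p=np.array(st['eef_pos']); print(np.round(p,4),np.round(st['eef_rot'],3))
s=snap('scene'); im=np.mean([s['pixels']]+[snap('scene')['pixels'] for _ in range(3)],0)
print('right',np.round(s['R'][0],3))
for z in(.045,.055,.065,.07,.08): 
    a=proj(s,[.5248,.2838,z]); y=int(round(a[1])); print('post z',z,'pred',np.round(a,1),'row',y,'x0',int(a[0])-6,im[y,int(a[0])-6:int(a[0])+7].mean(1).astype(int))
R=Ro.from_euler('xyz',st['eef_rot']).as_matrix(); c=p+R@[-.003,0,0]
for z in(.115,.12,.125,.13):
    a=proj(s,[c[0],c[1],z]); y=int(round(a[1])); print('sleeve z',z,'pred',np.round(a,1),'row',y,'x0',int(a[0])-9,im[y,int(a[0])-9:int(a[0])+10].mean(1).astype(int))
a=proj(s,[.5248,.2838,.085]); x,y=int(a[0])-20,int(a[1])-23
w=cv2.resize(im[y:y+36,x:x+40].astype(np.uint8),(800,576)if 0 else (640,576),interpolation=cv2.INTER_NEAREST)
cv2.imwrite('pics/hov2.png',w); print('origin',x,y,'x16')
E
```

```text
[0.5289 0.2843 0.144 ] [-3.14  -0.008 -0.082]
right [ 0.674  0.739 -0.005]
post z 0.045 pred [375.9 182.7] row 183 x0 369 [112 109 114 117  99  88  98 111 109  93 114 112 115]
post z 0.055 pred [376.  180.6] row 181 x0 370 [121 108 117 101  83  96 103 102  98  69  47 106 112]
post z 0.065 pred [376.2 178.5] row 178 x0 370 [175 178 187 194  68  92 103 101  93 122 146 144 201]
post z 0.07 pred [376.3 177.4] row 177 x0 370 [177 184 191 195  90  86 104 104  87 142 230 223 217]
post z 0.08 pred [376.5 175.2] row 175 x0 370 [177 175 176 181 185 109  89  96 158 228 218 214 214]
sleeve z 0.115 pred [377.5 167.6] row 168 x0 368 [208 212 219 228 149  86  97 101 120 126 131 127 125 118 105 127 231 218
 216]
sleeve z 0.12 pred [377.6 166.5] row 167 x0 368 [212 216 224 224 132  62  56 104  99 128 130 123 124 123 109 127 232 221
 220]
sleeve z 0.125 pred [377.7 165.4] row 165 x0 368 [207 211 225   1  25  33  39 107  84 126 130 128 125 122 113 109 233 222
 221]
sleeve z 0.13 pred [377.8 164.3] row 164 x0 368 [207 211 229   7  28  32  40 105  89 104 131 128 125 123 115 110 207 218
 228]
origin 356 151 x16
```

View pics/hov2.png

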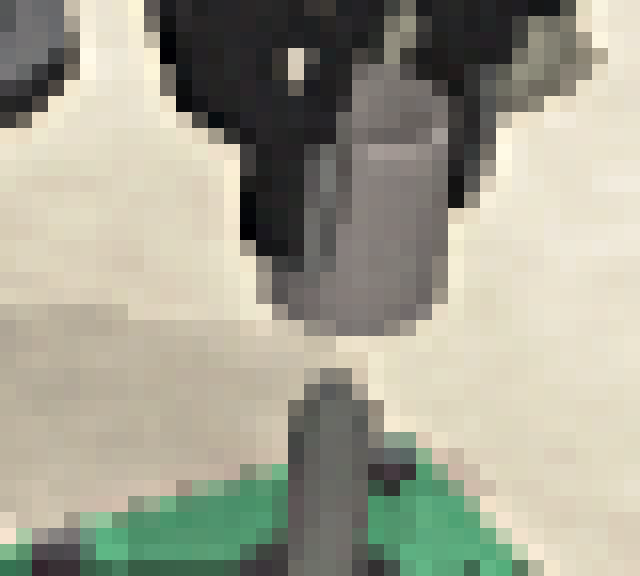

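Call:
servo_tool([
  [-0.001, 0.0005, 0.004, 0],
  [-0.0015, 0.0005, 0.008, 0],
  [-0.0015, 0.0005, 0.012, 0],
  [-0.0015, 0.0005, 0.016, 0],
  [-0.0015, 0.0005, 0.016, 0],
  [-0.0015, 0.0005, 0.016, 0],
  [-0.0015, 0.0005, 0.016, 0],
  [-0.0015, 0.0005, 0.016, 0],
])

```text
time_s: 12.68
eef_pos: [0.5274, 0.2839, 0.1277]
eef_rot: [-3.14, -0.008, -0.082]
force: [0.7, 0.8, -1.8]
opening: 0.477
```

```bash
python3 - <<'E'
from h import *
st=env.get_state(); p=np.array(st['eef_pos']); print(st['time_s'],np.round(p,4),np.round(st['eef_rot'],3),np.round(st['force'],1),st['opening'])
s=snap('scene'); im=np.mean([s['pixels']]+[snap('scene')['pixels'] for _ in range(3)],0)
st=env.get_state(); p=np.array(st['eef_pos']); print(np.round(p,4),np.abs(st['qd']).max())
R=Ro.from_euler('xyz',st['eef_rot']).as_matrix(); c=p+R@[-.003,0,0]; print('sleeve pred',np.round(c,4))
for z in(.102,.105,.108,.111):
    a=proj(s,[c[0],c[1],z]); b=proj(s,[.5248,.2838,z]); y=int(round(a[1])); print('z',z,'pred sleeve',np.round(a,1),'post axis',np.round(b,1),'row',y,'x0',int(a[0])-9,im[y,int(a[0])-9:int(a[0])+10].mean(1).astype(int))
print('col', 'pred underside near edge / tip row', proj(s,np.r_[c[:2]+.021*np.array([.739,-.674]),p[2]-.032]),proj(s,[.5248,.2838,.085])); print(im[168:184,377].mean(1).astype(int))
a=proj(s,[.5248,.2838,.085]); x,y=int(a[0])-20,int(a[1])-23
A=cv2.resize(im[y:y+36,x:x+40].astype(np.uint8),(400,360),interpolation=cv2.INTER_NEAREST)
w=snap('wrist')['pixels'][130:370,190:440]; cv2.imwrite('pics/hov3.png',np.hstack([A,cv2.convertScaleAbs(cv2.resize(w,(375,360)),alpha=1.5)]))
E
```

```text
12.6833 [0.5274 0.2839 0.1277] [-3.14  -0.008 -0.082] [ 0.7  0.8 -1.8] 0.4766808735480467
[0.5274 0.2838 0.1278] 0.001340117541494193
sleeve pred [0.5244 0.2841 0.1278]
z 0.102 pred sleeve [376.9 170.4] post axis [376.9 170.5] row 170 x0 367 [212 211 216 219 141  41  27  84 110  95 132 129 125 122 115 102 189 220
 213]
z 0.105 pred sleeve [376.9 169.7] post axis [376.9 169.8] row 170 x0 367 [212 211 216 219 141  41  27  84 110  95 132 129 125 122 115 102 189 220
 213]
z 0.108 pred sleeve [377.  169.1] post axis [377.  169.1] row 169 x0 367 [206 210 219 159  22  23  31  87 114  95 131 126 128 125 115 107 195 223
 214]
z 0.111 pred sleeve [377.  168.4] post axis [377.1 168.5] row 168 x0 368 [212 225 104  18  36  35  85 113  94 131 129 126 124 118 113 189 220 223
 216]
col pred underside near edge / tip row [377.28246905 174.99401213] [376.57742649 174.15899943]
[131 131 132 131 130 130 131 117 105 101 101 106 102 103 102 100]
```

View pics/hov3.png

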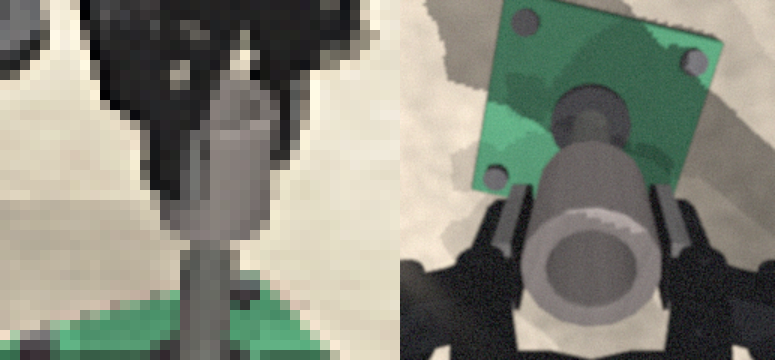

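```bash
python3 - <<'E'
from rig import env
print(env.close_job()); s=env.get_state(); print(s['time_s'],s['eef_pos'],s['opening'])
E
```

```text
the job is handed in; nothing more can be done
None
the job is handed in; nothing more can be done
```

I took the 42 mm sleeve from the end of the tray farthest from the robot, closing the fingers along the tray's y axis. I carried it over the bins with its underside about 0.19 m up and stopped above the post. The job was handed in at about 13 s with the sleeve still held; `close_job` gave no verdict.

**Final checks**
- **Height:** the underside was about 11 mm above the post's tip, from the measured tool height plus the grasp offset. The sleeve's lower edge in the scene camera was at row 175.0, as predicted.
- **Centring:** the scene camera put the sleeve's axis at column 376.96 and the post's at 376.9. The wrist estimates put the sleeve at (0.5244, 0.2841) and the post at (0.5248, 0.2838).
- **Rest and grip:** the tool's tilt was about 0.008 rad and the arm was still. The opening stayed at 0.47–0.48, and the wrist force, about 2 N, gave no sign of contact.

**Disagreements**
- **Post position:** the wrist estimates of its x ranged from 0.521 to 0.526. The network's post-tip points from the scene and top cameras were up to 25 mm off with the arm over the post, so I didn't use them.
- **Sleeve in the jaws:** my fits put it 2.4 to 5.6 mm behind the tool point along the tool's x. I used 3 mm, so centring along x is good to perhaps 2 mm.
- **Not re-measured:** I didn't measure the other sleeves and loose things again at the end. Just after the lift, the other two sleeves still stood in the tray.

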